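Pack the biscuit box and snap its lid shut

TASK

Set the aluminium tray of biscuits down inside the cream box, then lay the white lid squarely on the box so that it sits fully home with its blue tabs still raised. Then press down the four blue snap tabs around its rim one after another until every one lies flat. Leave the other things on the bench where they are.

Things in the scene. Friction and masses are not known exactly. Their poses are not given: they have to be found in the camera images.
- box: Open cream box fixed to the bench, outside 176 (its x) x 136 (its y) x 70 mm high, walls and floor 4 mm. Origin at the centre of its underside, z up. Tray and lid go in and on lengthwise, either way round: the tray has 9 mm play each side, the lid's frame 2.5 mm. In place, tray_grip is 45 mm and lid_grip 106 mm above the box's underside, over its centre.
- tray_grip (a point): Centre of the black grip bar of the loose aluminium tray of biscuits (150 along its x, 110 along its y, sides 34 mm high, 0.3 kg). Bar 14 mm thick (x), 70 long (y), 22 high, on a thin partition across the tray's middle. The point is 41 mm above the tray's underside. Biscuits fill the ends to 15 mm above the underside, 31 mm or more (x) from the point.
- lid_grip (a point): Centre of the grip bar of the loose white lid (plate 180 along its x, 140 along its y, 5 mm thick, 0.25 kg). Bar 16 mm thick (x), 70 long (y), 24 high, on two end posts. The point is 36 mm above the plate's underside. Under the plate a locating frame 163 x 123 mm, 8 mm deep, drops into the box mouth; home, the plate lies on the rim.
- tab_a_pad (a point): Middle of the top face of the blue snap tab at the short end, on the lid's own +x side: a flap 34 long, 40 wide, 4 mm thick, hinged on the lid's top, free end outward; the point is 22 mm out from the hinge. Shut, it lies flat, 82 mm from the lid's centre and 9 mm above the plate's underside (79 mm above the box's underside); fully raised, 13 mm higher and 8 mm nearer the centre.
- tab_a (a joint): Angle of this tab, rad: 0 fully raised (free end 40 degrees up), 0.7 shut (flat on the lid, hook outside the box wall); starts between 0 and 0.15. A tight catch: it moves under about 5 N pressed straight down near its free end, above the box wall, and stays where it is pushed.
- tab_b_pad (a point): Middle of the top face of the blue snap tab at the long side, on the lid's own +y side: a flap 34 long, 40 wide, 4 mm thick, hinged on the lid's top, free end outward; the point is 22 mm out from the hinge. Shut, it lies flat, 62 mm from the lid's centre and 9 mm above the plate's underside (79 mm above the box's underside); fully raised, 13 mm higher and 8 mm nearer the centre.
- tab_b (a joint): Angle of this tab, rad: 0 fully raised (free end 40 degrees up), 0.7 shut (flat on the lid, hook outside the box wall); starts between 0 and 0.15. A tight catch: it moves under about 5 N pressed straight down near its free end, above the box wall, and stays where it is pushed.
- tab_c_pad (a point): Middle of the top face of the blue snap tab at the short end, on the lid's own -x side: a flap 34 long, 40 wide, 4 mm thick, hinged on the lid's top, free end outward; the point is 22 mm out from the hinge. Shut, it lies flat, 82 mm from the lid's centre and 9 mm above the plate's underside (79 mm above the box's underside); fully raised, 13 mm higher and 8 mm nearer the centre.
- tab_c (a joint): Angle of this tab, rad: 0 fully raised (free end 40 degrees up), 0.7 shut (flat on the lid, hook outside the box wall); starts between 0 and 0.15. A tight catch: it moves under about 5 N pressed straight down near its free end, above the box wall, and stays where it is pushed.
- tab_d_pad (a point): Middle of the top face of the blue snap tab at the long side, on the lid's own -y side: a flap 34 long, 40 wide, 4 mm thick, hinged on the lid's top, free end outward; the point is 22 mm out from the hinge. Shut, it lies flat, 62 mm from the lid's centre and 9 mm above the plate's underside (79 mm above the box's underside); fully raised, 13 mm higher and 8 mm nearer the centre.
- tab_d (a joint): Angle of this tab, rad: 0 fully raised (free end 40 degrees up), 0.7 shut (flat on the lid, hook outside the box wall); starts between 0 and 0.15. A tight catch: it moves under about 5 N pressed straight down near its free end, above the box wall, and stays where it is pushed.
- dispenser: Bystander, loose: blue tape dispenser with a yellow roll, 157 x 55 x 96 mm. Origin at the centre of its underside.
- carton: Bystander, loose: closed white carton, 110 x 160 x 75 mm. Origin at the centre of its underside.
- jar: Bystander, loose: round jar with red cap, 72 across, 100 tall mm. Origin at the centre of its underside.
- marker: Bystander, loose: red marker with black cap lying flat, 140 x 18 x 18 mm. Origin at the centre of its underside.
- scraper: Bystander, loose: white dough scraper with blue handle lying flat, 172 x 100 x 12 mm. Origin at the centre of its underside.
- packets: Bystander, loose: small pile of flat yellow packets, 90 x 71 x 24 mm. Origin at the centre of its underside.
Things that resemble listed ones, but are neither listed nor needed, are in the scene too. Leave any red look-alike of the part that bears lid_grip alone.

How it is judged:
By the outcome, as a careful person would: the job done as asked, in the order asked, and still so for the second after the job is handed in, with the robot touching nothing.
It also fails if it takes over 70 s, if anything falls off the work surface, if the arm or the gripper's body presses on something with over 40 N, if the wrist force passes 120 N, or if a joint passes its speed limit or range.

ROBOT

A 6-joint arm with a two-finger parallel gripper is mounted at the origin on the work surface. World frame = base frame: x ahead of the robot, y to its left, z up, the work surface at z = 0. Lengths are in mm, angles in rad, forces in N, time in s.
With the tool pointing down it reaches from about 300 to 775 mm from the base axis. Payload 14.6 kg.
Tool frame: the origin (TCP) lies between the finger pads; the fingertips stand 19 mm ahead of it and the grasp point (between the pads) is the TCP; z points along the fingers, y is the line along which they close (so a half turn about z gives the same grasp; the last joint's range is limited). The gripper opens to 94 mm and grips with 3 to 60 N. Pads are 16 mm wide; open, the fingers measure 119 mm over their backs; the gripper's body (75 mm by 177 mm) begins 78 mm behind the grasp point.
Start: joints at [1.197, 0.3, 1.521, -0, 1.321, -0.067], TCP at [166.103, 524.308, 224.446] pointing down, gripper open.
Joint ranges: [-3.03, 3.03], [-0.79, 2.21], [0.23, 2.52], [-1.04, 4.18], [0, 3.07], [-2.55, 2.55]. Speed limits (rad/s): [2.22, 2.22, 2.57, 3.14, 3.14, 3.14].

INTERFACE

Orientations are given as [roll, pitch, yaw] about the fixed x, y, z axes, in that order (R = Rz(yaw) Ry(pitch) Rx(roll)).
In Python, from cell import monitor, imaging, job, find_in, trace gives the robot as it stands. The module is installed in compiled form; this text tells all that it offers.
- The arm moves only by the tool arm_command, never from a script. Its argument "steps" is a list of rows, each a list of 5 numbers: the opening, from 0 (shut) to 1 (fully open), then the shift along the tool's x, y, z in mm, then the turn about the tool's z in degrees. In form: [[gripper, dx, dy, dz, turn], ...]. A call has 1 to 20 rows; each row is the pose to reach, as a shift and turn from the pose commanded when the call began, along the tool's axes at that moment; what a row does not reach only later rows make up. A row lasts 1/8 s, in which the tool goes at most 62.5 mm and 10.7 degrees, less where a joint would pass 70% of its speed; a pose out of reach is approached as far as the arm can. A call with a gripper value outside its range is refused whole. The fingers move at their own pace and stop on an object; "force" is the grip in N (left out, the last holds). Time passes only in rows, so rows that repeat a pose let the fingers close. It gives the time, the measured TCP pose, the force, the opening and the grip force at its end, in the units of the state.
- monitor.read_state(): the state, without advancing time (a new reading comes with each control period).
- imaging.camera(name): name is "scene" or "top"; returns a dict with "img" (400x640x3 uint8, red, green, blue), "mtx" (3x3 intrinsics, pixels), "D" ([k1, k2, p1, p2, k3] as OpenCV has them; the pictures are not rectified), "view" (4x4, takes a point from world to camera coordinates). Camera axes: x right, y down, z forward; pixel columns grow to the right and rows downward; lengths in mm; the calibration is good to about 2 mm. A picture is of the moment at which its call begins. There is no depth.
- job.sign_off(): hands the job in; it is judged then, once.
Trained networks look in a picture, given as the dict that the camera call returned (one of the last four; its "shot" number tells which), for a name from the list of things; names that differ only in an ending like _2 or _b are one class to them, and where a whole thing is asked for, a point or a joint stands for the part that bears it (a point fixed in the world has none). Each returns a list of dicts, best first, with "p" (0 to 1); they miss things now and then, are a little off and sometimes report something else, mostly with a low value. They report only what shows in the picture. A call takes as long as a camera call. They do not tell look-alikes from the thing itself.
- find_in(picture, target): "rect" ([centre column, centre row, width, height] in pixels, round what is visible of it).
- trace(picture, target): "region" (400x640 bool, what is visible of it) and "rect" ([centre column, centre row, width, height] in pixels, round what is visible of it).
The state is a dict: "clock": time; "joints": joint angles; "qd": joint speeds; "effort": joint torques, N m; "eef_pos": TCP position; "eef_rot": TCP orientation; "wrist_force": force on the tool from outside, world axes, zero at the start; "moment": the same for the moment, N m; "finger_gap": finger opening in mm; "finger_force": force on a finger pad.
Only numpy, scipy, OpenCV 4.12 (cv2) and the standard library are available. Lean on these libraries where they do the work, as an engineer would, in place of code of your own. Each camera call takes 0.05 s, during which the arm holds its last target. There are 200 camera calls.

## Working session

There is one attempt and no reset: what is moved stays moved. The work goes in short steps, Python scripts to look and compute and a tool call to move; the robot and the scene stay as the last step left them, time stands still between calls to the robot, and variables do not carry over. Pictures are saved under pics/ and viewed, at most 10 in all, crops included, and the job is handed in when it is done.

Besides the shell and the picture viewer there is one more tool, called after ">>>" as a command line: name --pt "numbers of a row" for each row, then --argument value for the rest. arm_command: Moves the arm, as the interface text tells. Its arguments: {"type":"object","properties":{"steps":{"type":"array","items":{"type":"array","items":{"type":"number"}}},"force":{"type":"number"}},"required":["steps"]}

```bash
mkdir -p pics; cat > h.py <<'E'
import numpy as np, cv2
from cell import monitor, imaging, job, find_in, trace
def save(p,name): cv2.imwrite(f'pics/{name}.png',cv2.cvtColor(p['img'],cv2.COLOR_RGB2BGR))
def proj(p,X):
    V=np.array(p['view']);X=np.atleast_2d(np.float64(X))
    return cv2.projectPoints(X,cv2.Rodrigues(V[:3,:3])[0],V[:3,3],np.array(p['mtx'],float),np.array(p['D'],float))[0][:,0]
def atz(p,uv,z):
    n=cv2.undistortPoints(np.float64(uv).reshape(-1,1,2),np.array(p['mtx'],float),np.array(p['D'],float))[:,0]
    V=np.array(p['view']);R=V[:3,:3];c=-R.T@V[:3,3]
    d=np.c_[n,np.ones(len(n))]@R
    return c+d*((z-c[2])/d[:,2])[:,None]
def tri(ps,uvs):
    A=[];b=[]
    for p,uv in zip(ps,uvs):
        c=atz(p,[uv],0)[0];d=atz(p,[uv],100)[0]-c;d/=np.linalg.norm(d)
        M=np.eye(3)-np.outer(d,d);A.append(M);b.append(M@c)
    return np.linalg.lstsq(np.vstack(A),np.hstack(b),rcond=None)[0]
E
python3 - <<'E'
from h import *
S=monitor.read_state();print(S['clock'],S['eef_pos'],S['eef_rot'],S['finger_gap'])
for n in('scene','top'):
    p=imaging.camera(n);save(p,n)
    V=np.array(p['view']);print(n,-V[:3,:3].T@V[:3,3])
    for t in('box','tray_grip','lid_grip','tab_a_pad'):
        print(t,[(round(r['p'],2),np.round(r['rect']).astype(int).tolist()) for r in find_in(p,t)][:6])
print(monitor.read_state()['clock'])
E
```

```text
0.0 [165.99521977 524.10071386 223.87128558] [-3.14042884e+00 -6.68416737e-05  2.83484483e+00] 93.77383106670707
scene [ 997.71149953 -722.30714435  873.08073066]
box [(0.97, [330, 210, 76, 62]), (0.3, [288, 183, 38, 25])]
tray_grip [(0.82, [357, 144, 53, 38])]
lid_grip [(0.91, [249, 294, 86, 79]), (0.9, [143, 263, 68, 67]), (0.2, [431, 190, 47, 47])]
tab_a_pad [(0.66, [145, 277, 13, 12]), (0.6, [266, 308, 24, 17])]
top [ 263.9392947    -2.50143565 1386.34871606]
box [(0.56, [328, 185, 71, 85]), (0.2, [242, 118, 64, 34])]
tray_grip [(0.97, [206, 225, 55, 62])]
lid_grip [(0.81, [475, 306, 73, 78]), (0.77, [441, 201, 60, 76])]
tab_a_pad [(0.76, [487, 282, 23, 16]), (0.5, [448, 174, 17, 20])]
0.5
```

View pics/scene.png

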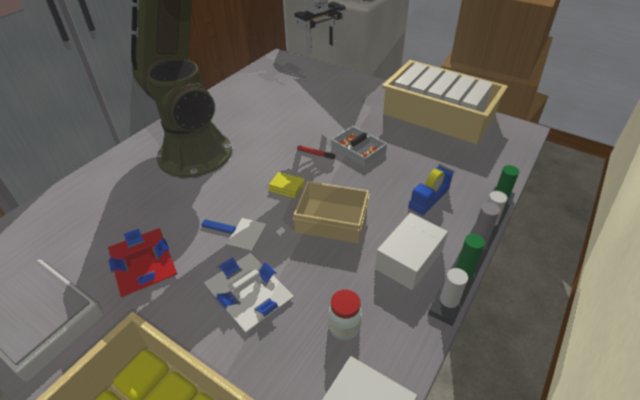

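View pics/top.png

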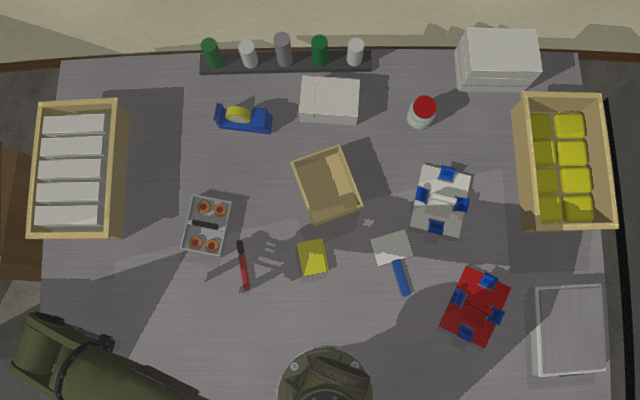

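The scene picture shows the box at (330,210), the tray at (357,144) and the white lid at (249,294), with the red look-alike at (143,263). In the top view they are at the box (328,185), tray (206,225), white lid (441,201) and red lid (475,306). I'll fit silhouettes in both views.

```bash
cat > fit.py <<'E'
from h import *
from scipy.optimize import minimize
def cub(cx,cy,lx,ly,z0,z1): return np.array([[cx+sx*lx/2,cy+sy*ly/2,z] for sx in(-1,1) for sy in(-1,1) for z in(z0,z1)])
def tab(a):
    T=[]
    for k,h in((0,60),(1,40),(2,60),(3,40)):
        e=34
        P=np.array([[h,s,9] for s in(-20,20)]+[[h+e*np.cos(a),s,9+e*np.sin(a)] for s in(-20,20)])
        c,s=[(1,0),(0,1),(-1,0),(0,-1)][k]
        T.append(P@np.array([[c,s,0],[-s,c,0],[0,0,1]]))
    return T
MODEL={'box':[cub(0,0,176,136,0,70)],
 'tray_grip':[cub(0,0,150,110,0,34),cub(0,0,14,70,30,52)],
 'lid_grip':[cub(0,0,180,140,0,5),cub(0,0,163,123,-8,0),cub(0,0,16,70,24,48),cub(0,31,16,8,5,30),cub(0,-31,16,8,5,30)]+tab(.65)}
def place(P,q): c,s=np.cos(q[2]),np.sin(q[2]);return P@np.array([[c,s,0],[-s,c,0],[0,0,1]])+[q[0],q[1],q[3]]
K=4
def draw(p,t,q):
    m=np.zeros((400*K,640*K),np.uint8)
    for P in MODEL[t]:
        h=cv2.convexHull(((proj(p,place(P,q))+.5)*K).astype(np.float32))
        cv2.fillConvexPoly(m,np.round(h).astype(np.int32),1)
    return m>0
def fill(m):
    c,_=cv2.findContours(m.astype(np.uint8),0,2);c=max(c,key=cv2.contourArea)
    o=np.zeros(m.shape,np.uint8);cv2.drawContours(o,[c],-1,1,-1);return o>0
def fit(ps,ms,t,q0,fz=True):
    Ms=[cv2.resize(fill(m).astype(np.float32),None,fx=K,fy=K,interpolation=1)>.5 for m in ms]
    def cost(v):
        q=v if fz else [*v,q0[3]]
        q=[q[0],q[1],q[2]/100,q[3]]
        return sum(1-(D&M).sum()/(D|M).sum() for D,M in((draw(p,t,q),M) for p,M in zip(ps,Ms)))
    best=None
    for yaw in(q0[2]+np.arange(4)*np.pi/4):
        v=np.array([q0[0],q0[1],yaw*100]+([q0[3]] if fz else []));n=len(v)
        r=minimize(cost,v,method='Nelder-Mead',options=dict(initial_simplex=np.vstack([v]+[v+np.eye(n)[i]*[15,15,25,8][i] for i in range(n)]),maxfev=150))
        if best is None or r.fun<best.fun:best=r
    r=best
    v=r.x;r=minimize(cost,v,method='Nelder-Mead',options=dict(initial_simplex=np.vstack([v]+[v+np.eye(n)[i]*[5,5,6,4][i] for i in range(n)]),maxfev=200))
    q=[*r.x] if fz else [*r.x,q0[3]];q[2]/=100
    return np.array(q),r.fun
E
cat > m1.py <<'E'
from fit import *
ps=[imaging.camera('scene'),imaging.camera('top')]
near={'box':[(330,210),(328,185)],'tray_grip':[(357,144),(206,225)],'lid_grip':[(249,294),(441,201)]}
over=[p['img'].copy() for p in ps]
for t,z in(('box',0),('tray_grip',0),('lid_grip',8)):
    ms=[min(trace(p,t),key=lambda r:np.hypot(*(np.array(r['rect'][:2])-c)))['region'] for p,c in zip(ps,near[t])]
    x=atz(ps[1],[near[t][1]],30)[0]
    q,f=fit(ps,ms,t,[x[0],x[1],0.2,z]);q2,f2=fit(ps,ms,t,[x[0],x[1],q[2],z],False)
    print(t,q.round(3),round(f,3),'fixed z',q2.round(3),round(f2,3))
    for o,p in zip(over,ps):
        c,_=cv2.findContours(cv2.resize(draw(p,t,q2).astype(np.uint8),(640,400)),0,2);cv2.drawContours(o,c,-1,(0,255,0),1)
o=np.hstack([cv2.resize(over[0][110:340,180:400],(390,408)),cv2.resize(over[1][125:275,160:500],(400,408)) if 0 else cv2.resize(over[1][130:270,170:490],(408,178)).repeat(1,0) if 0 else cv2.copyMakeBorder(cv2.resize(over[1][130:270,170:490],(410,180)),0,228,0,0,0)])
cv2.imwrite('pics/ov.png',o[:,:,::-1])
E
python3 m1.py
```

```text
box [ 5.54347e+02 -1.28450e+01  3.37000e-01  3.02900e+00] 0.061 fixed z [554.507 -11.881   3.487   0.   ] 0.07
tray_grip [452.209 311.792   2.933   1.7  ] 0.066 fixed z [452.384 312.842   2.933   0.   ] 0.07
lid_grip [ 5.12035e+02 -3.24648e+02 -2.70000e-01  9.49200e+00] 0.091 fixed z [ 511.551 -324.375    2.876    8.   ] 0.092
```

View pics/ov.png

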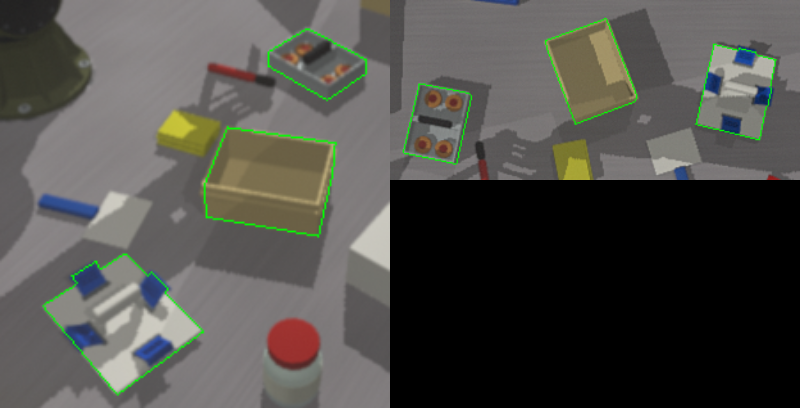

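Fits are tight and the heights agree with the text to within 3 mm: box 3 vs 0, tray 1.7 vs 0, lid 9.5 vs 8. Next I move to the tray.

```bash
cat > rel.py <<'E'
import sys
from h import *
from scipy.spatial.transform import Rotation as Ro
BOX=(554.4,-12.4,.341)
def rel(x,y,z,yaw,S=None):
    S=S or monitor.read_state();R=Ro.from_euler('xyz',S['eef_rot']).as_matrix()
    d=R.T@(np.array([x,y,z])-S['eef_pos']);t=-np.degrees((yaw-S['eef_rot'][2]+np.pi)%(2*np.pi)-np.pi)
    return d.round(1),t.round(1)
def onbox(u,v,z,yaw=BOX[2]+np.pi/2):
    c,s=np.cos(BOX[2]),np.sin(BOX[2]);return rel(BOX[0]+c*u-s*v,BOX[1]+s*u+c*v,z,yaw)
def st():
    S=monitor.read_state();print('t',round(S['clock'],2),np.round(S['eef_pos'],1),np.round(S['eef_rot'],3),'F',np.round(S['wrist_force'],1),'gap',round(S['finger_gap'],1),round(S['finger_force'],1))
E
python3 - <<'E'
from rel import *
st();print(rel(452.3,312.3,130,1.362));print(rel(452.3,312.3,42,1.362))
E
```

```text
t 0.9 [166.1 524.3 224.4] [-3.142  0.     2.835] F [-0.3  0.1 -0.2] gap 94.0 0.0
(array([-336.9, -115.7,   94.5]), np.float64(84.4))
(array([-336.9, -115.7,  182.5]), np.float64(84.4))
```

>>> arm_command --pt "0.5 -34 -12 9 8.4" --pt "0.5 -68 -23 19 16.9" --pt "0.5 -101 -35 28 25.3" --pt "0.5 -135 -46 38 33.8" --pt "0.5 -168 -58 47 42.2" --pt "0.5 -202 -69 57 50.6" --pt "0.5 -236 -81 66 59.1" --pt "0.5 -270 -93 76 67.5" --pt "0.5 -303 -104 85 76" --pt "0.5 -336.9 -115.7 94.5 84.4" --pt "0.5 -336.9 -115.7 94.5 84.4" --pt "0.5 -336.9 -115.7 94.5 84.4" --pt "0.5 -336.9 -115.7 94.5 84.4"

```text
clock: 2.52
eef_pos: [451.8, 312.9, 130.3]
eef_rot: [3.141, -0.0, 1.364]
wrist_force: [-0.5, 0.8, -1.0]
finger_gap: 47.0
finger_force: 0.0
```

```bash
python3 - <<'E'
from rel import *
st();print(rel(452.3,312.3,43,1.362))
E
```

```text
t 2.52 [451.8 312.9 130.3] [ 3.141 -0.     1.364] F [-0.5  0.8 -1. ] gap 47.0 0.0
(array([-0.6,  0.6, 87.3]), np.float64(0.1))
```

>>> arm_command --pt "0.5 0 0 30 0" --pt "0.5 0 0 60 0" --pt "0.5 0 0 80 0" --pt "0.5 0 0 87 0" --pt "0.5 0 0 87 0" --pt "0.1 0 0 87 0" --pt "0.1 0 0 87 0" --pt "0 0 0 87 0" --pt "0 0 0 87 0" --pt "0 0 0 87 0" --force 30

```text
clock: 3.78
eef_pos: [452.5, 312.3, 43.2]
eef_rot: [3.141, -0.0, 1.362]
wrist_force: [-1.5, -1.1, 4.2]
finger_gap: 14.0
finger_force: 30.0
```

>>> arm_command --pt "0 0 0 -15 0" --pt "0 0 0 -40 0" --pt "0 0 0 -70 0" --pt "0 0 0 -100 0" --pt "0 0 0 -115 0" --pt "0 0 0 -115 0"

```text
clock: 4.53
eef_pos: [452.5, 312.3, 158.6]
eef_rot: [3.141, -0.001, 1.362]
wrist_force: [0.1, 0.5, -3.4]
finger_gap: 14.3
finger_force: 30.0
```

```bash
python3 - <<'E'
from rel import *
st();print(onbox(0,0,158))
E
```

```text
t 4.53 [452.5 312.3 158.6] [ 3.141e+00 -1.000e-03  1.362e+00] F [ 0.1  0.5 -3.4] gap 14.3 30.0
(array([-296.5,  167.1,    0.5]), np.float64(-31.5))
```

>>> arm_command --pt "0 -15 8 0 -1.5" --pt "0 -44 25 0 -4.7" --pt "0 -80 45 0 -8.5" --pt "0 -120 67 0 -12.7" --pt "0 -160 90 0 -17" --pt "0 -200 112 0 -21" --pt "0 -236 133 0 -25" --pt "0 -266 150 0 -28.3" --pt "0 -287 162 0 -30.5" --pt "0 -296.5 167 0 -31.5" --pt "0 -296.5 167 0 -31.5" --pt "0 -296.5 167 0 -31.5"

```text
clock: 6.02
eef_pos: [553.9, -11.6, 157.7]
eef_rot: [-3.141, -0.0, 1.912]
wrist_force: [-0.4, -0.4, -3.1]
finger_gap: 13.8
finger_force: 30.0
```

```bash
python3 - <<'E'
from rel import *
st();print(onbox(0,0,46))
E
```

```text
t 6.03 [553.9 -11.6 157.7] [-3.141 -0.     1.912] F [-0.4 -0.4 -3.1] gap 13.8 30.0
(array([ -1. ,   0.3, 111.7]), np.float64(-0.0))
```

>>> arm_command --pt "0 -1 0 25 0" --pt "0 -1 0 55 0" --pt "0 -1 0 80 0" --pt "0 -1 0 98 0" --pt "0 -1 0 106 0" --pt "0 -1 0 110 0" --pt "0 -1 0 110 0"

```text
clock: 6.9
eef_pos: [554.7, -13.3, 48.4]
eef_rot: [3.141, 0.0, 1.912]
wrist_force: [1.0, -0.9, -2.4]
finger_gap: 13.5
finger_force: 30.0
```

Still hanging (−2.4 N), about 1 mm off the floor, so I lower a touch, open and rise.

>>> arm_command --pt "0 0 0 1.5 0" --pt "0 0 0 1.5 0" --pt "0.4 0 0 1.5 0" --pt "0.4 0 0 1.5 0" --pt "0.4 0 0 1.5 0" --pt "0.4 0 0 -30 0" --pt "0.4 0 0 -80 0" --pt "0.4 0 0 -120 0" --pt "0.4 0 0 -120 0"

```text
clock: 8.02
eef_pos: [555.7, -13.5, 171.0]
eef_rot: [3.137, 0.002, 1.912]
wrist_force: [-0.0, 0.4, -1.2]
finger_gap: 38.0
finger_force: 0.0
```

```bash
python3 - <<'E'
from rel import *
st();print(rel(511.8,-324.5,130,-.268+np.pi/2))
E
```

```text
t 8.03 [555.7 -13.5 171. ] [3.137e+00 2.000e-03 1.912e+00] F [-0.   0.4 -1.2] gap 38.0 0.0
(array([-278.4, -145.5,   40.9]), np.float64(34.9))
```

>>> arm_command --pt "0.5 -15 -8 0 2" --pt "0.5 -45 -24 3 6" --pt "0.5 -90 -47 10 12" --pt "0.5 -140 -73 20 18" --pt "0.5 -190 -99 30 24" --pt "0.5 -235 -123 36 30" --pt "0.5 -268 -140 40 34" --pt "0.5 -278.5 -145.5 41 35" --pt "0.5 -278.5 -145.5 41 35" --pt "0.5 -278.5 -145.5 41 35"

```text
clock: 9.28
eef_pos: [510.6, -323.4, 126.8]
eef_rot: [-3.141, -0.0, 1.302]
wrist_force: [-0.6, -0.2, -0.0]
finger_gap: 47.4
finger_force: 0.0
```

```bash
python3 - <<'E'
from rel import *
st();print(rel(511.8,-324.5,46,-.268+np.pi/2))
p=imaging.camera('scene');q=imaging.camera('top')
o=np.hstack([cv2.resize(p['img'][160:340,190:390],(400,360)),cv2.resize(q['img'][110:290,290:490],(400,360))])
cv2.imwrite('pics/a.png',o[:,:,::-1])
E
```

```text
t 9.28 [ 510.6 -323.4  126.8] [-3.141 -0.     1.302] F [-0.6 -0.2 -0. ] gap 47.4 0.0
(array([-0.7,  1.5, 80.8]), np.float64(-0.0))
```

View pics/a.png

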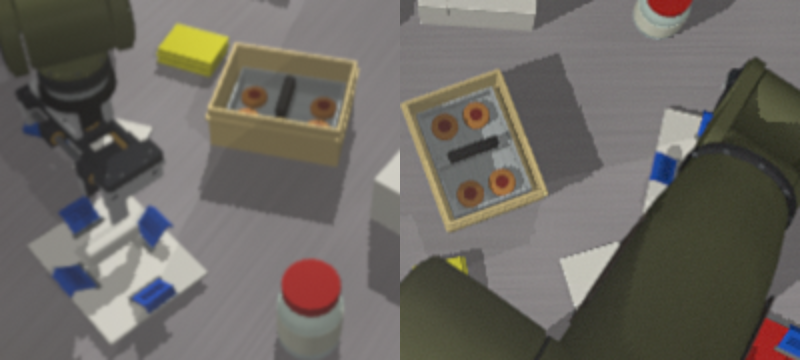

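The tray lies in the box, centred and flat (scene crop, box around (283,100)). Next I grasp the lid.

>>> arm_command --pt "0.5 -0.7 1.5 25 0" --pt "0.5 -0.7 1.5 52 0" --pt "0.5 -0.7 1.5 74 0" --pt "0.5 -0.7 1.5 81 0" --pt "0.5 -0.7 1.5 81 0" --pt "0.1 -0.7 1.5 81 0" --pt "0 -0.7 1.5 81 0" --pt "0 -0.7 1.5 81 0" --pt "0 -0.7 1.5 81 0" --pt "0 -0.7 1.5 81 0" --force 35

```text
clock: 10.62
eef_pos: [511.8, -325.7, 46.3]
eef_rot: [3.141, 0.0, 1.301]
wrist_force: [-0.6, 0.5, 2.4]
finger_gap: 15.5
finger_force: 35.0
```

>>> arm_command --pt "0 0 0 -12 0" --pt "0 0 0 -40 0" --pt "0 0 0 -75 0" --pt "0 0 0 -110 0" --pt "0 0 0 -130 0" --pt "0 0 0 -134 0" --pt "0 0 0 -134 0"

```text
clock: 11.5
eef_pos: [511.4, -325.4, 179.4]
eef_rot: [-3.141, -0.0, 1.301]
wrist_force: [0.1, -0.5, -2.8]
finger_gap: 15.6
finger_force: 35.0
```

```bash
python3 - <<'E'
from rel import *
st();print(onbox(0,0,180))
E
```

```text
t 11.5 [ 511.4 -325.4  179.4] [-3.141 -0.     1.301] F [ 0.1 -0.5 -2.8] gap 15.6 35.0
(array([313.1, -42.1,  -0.5]), np.float64(-35.0))
```

>>> arm_command --pt "0 15 -2 0 -1.7" --pt "0 45 -6 0 -5" --pt "0 85 -11 0 -9.5" --pt "0 128 -17 0 -14.3" --pt "0 170 -23 0 -19" --pt "0 212 -28 0 -23.7" --pt "0 250 -34 0 -28" --pt "0 283 -38 0 -31.6" --pt "0 304 -41 0 -34" --pt "0 313 -42 0 -35" --pt "0 313 -42 0 -35" --pt "0 313 -42 0 -35" --pt "0 313 -42 0 -35"

```text
clock: 13.12
eef_pos: [554.7, -13.4, 179.9]
eef_rot: [-3.141, 0.0, 1.91]
wrist_force: [0.1, -0.4, -1.7]
finger_gap: 15.8
finger_force: 35.0
```

```bash
cat > m2.py <<'E'
from fit import *
from rel import st,onbox
import sys
st();z=monitor.read_state()['eef_pos'][2]-36
ps=[imaging.camera('scene'),imaging.camera('top')]
fx=[p['img'].copy() for p in ps]
for p,o in zip(ps,fx):
    for q in([554.4,-12.4,.341,0],): pass
    print('visible lid',[(round(r['p'],2),np.round(r['rect']).astype(int).tolist()) for r in find_in(p,'lid_grip')])
    print('box',[(round(r['p'],2),np.round(r['rect']).astype(int).tolist()) for r in find_in(p,'box')])
    for t,q in(('box',[554.4,-12.4,.341,0]),('lid_grip',[554.4,-12.4,.341,z])):
        c,_=cv2.findContours(cv2.resize(draw(p,t,q).astype(np.uint8),(640,400)),0,2);cv2.drawContours(o,c,-1,(0,255,0),1)
im=np.hstack([cv2.resize(fx[0][120:280,240:420],(405,360),interpolation=2),cv2.resize(fx[1][110:270,240:415],(394,360),interpolation=2)])
cv2.imwrite(f'pics/{sys.argv[1]}.png',im[:,:,::-1])
E
python3 m2.py b
```

```text
t 13.12 [554.7 -13.4 179.9] [-3.141  0.     1.91 ] F [ 0.1 -0.4 -1.7] gap 15.8 35.0
visible lid [(0.86, [332, 182, 79, 51]), (0.56, [142, 260, 69, 71])]
box [(0.69, [330, 217, 73, 52])]
visible lid [(0.95, [473, 307, 68, 81]), (0.62, [329, 176, 80, 56])]
box [(0.5, [328, 189, 69, 47])]
```

View pics/b.png

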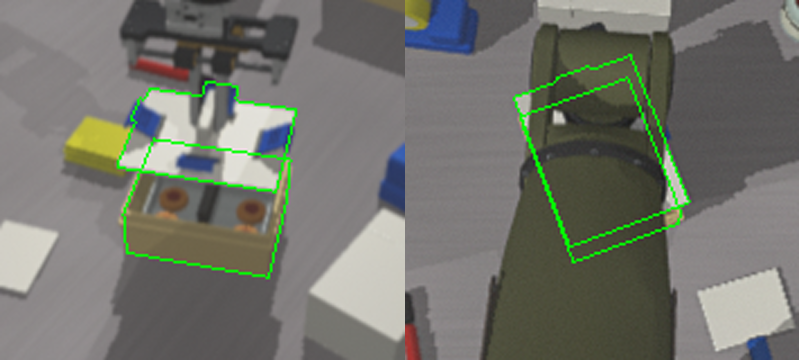

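Overlay matches the held lid (scene crop, lid around (210,140)) and the box to about a pixel. A fine fit of the held lid gives its offset in the gripper.

```bash
python3 - <<'E'
from fit import *
p=imaging.camera('scene')
r=min(trace(p,'lid_grip'),key=lambda r:np.hypot(*(np.array(r['rect'][:2])-(332,182))))['region']
b=min(trace(p,'box'),key=lambda r:np.hypot(*(np.array(r['rect'][:2])-(330,217))))['region']
# lid: outline of plate only where not gripper
for z in(143.9,145):
    q,f=fit([p],[r],'lid_grip',[554.4,-12.4,.341,z],False);print('lid',z,q.round(3),round(f,3))
# box: lid occludes; compare only outside lid mask
L=cv2.dilate(r.astype(np.uint8),np.ones((3,3)))>0
keep=cv2.resize((~L).astype(np.uint8),None,fx=K,fy=K)>0
B=cv2.resize(fill(b).astype(np.float32),None,fx=K,fy=K)>.5
def cost(v):
    D=draw(p,'box',[v[0],v[1],v[2]/100,0]);return ((D^B)&keep).sum()/B.sum()
for y in(.341,):
    v=np.array([554.4,-12.4,y*100]);o=minimize(cost,v,method='Nelder-Mead',options=dict(initial_simplex=np.vstack([v,v+[6,0,0],v+[0,6,0],v+[0,0,6]])));print('box',o.x.round(2),round(o.fun,3),round(cost(v),3))
E
```

```text
lid 143.9 [554.642 -13.345   3.482 143.9  ] 0.106
lid 145 [555.791 -14.072   3.481 145.   ] 0.106
box [551.17  -9.21  33.56] 0.688 0.749
```

```bash
python3 - <<'E'
from rel import *
st();print(onbox(0,0,117))
E
```

```text
t 13.57 [554.7 -12.7 180. ] [3.142 0.    1.911] F [-1.1  0.1 -3.3] gap 15.4 35.0
(array([ 0.4, -0.2, 63. ]), np.float64(-0.0))
```

>>> arm_command --pt "0 0 0 20 0" --pt "0 0 0 42 0" --pt "0 0 0 56 0" --pt "0 0 0 62 0" --pt "0 0 0 64 0" --pt "0 0 0 66 0" --pt "0 0 0 67.5 0" --pt "0 0 0 67.5 0"

```text
clock: 14.58
eef_pos: [554.8, -12.7, 112.6]
eef_rot: [3.141, 0.0, 1.912]
wrist_force: [-0.8, 0.3, -3.5]
finger_gap: 15.7
finger_force: 35.0
```

Already about 4 mm below rim contact with no upward force, so the frame is in the mouth. I continue to home.

>>> arm_command --pt "0 0 0 1.5 0" --pt "0 0 0 3 0" --pt "0 0 0 4 0" --pt "0 0 0 5 0" --pt "0 0 0 5 0"

```text
clock: 15.2
eef_pos: [554.8, -12.7, 108.3]
eef_rot: [3.141, 0.0, 1.911]
wrist_force: [-4.3, -0.2, 6.1]
finger_gap: 15.8
finger_force: 35.0
```

>>> arm_command --pt "0.4 0 0 0 0" --pt "0.4 0 0 0 0" --pt "0.4 0 0 0 0" --pt "0.4 0 0 -20 0" --pt "0.4 0 0 -60 0" --pt "0 0 0 -75 0" --pt "0 0 0 -75 0" --pt "0 0 0 -75 0"

```text
clock: 16.2
eef_pos: [554.3, -12.7, 181.0]
eef_rot: [-3.14, -0.001, 1.912]
wrist_force: [0.1, 0.3, 0.0]
finger_gap: 11.0
finger_force: 0.0
```

```bash
sed -i 's/z=monitor.*-36/z=70/' m2.py; python3 m2.py c; python3 - <<'E'
from rel import *
print('up a',onbox(85,0,140)); print('b',onbox(0,65,140)); print('c',onbox(-85,0,140)); print('d',onbox(0,-65,140))
E
```

```text
t 16.2 [554.3 -12.7 181. ] [-3.140e+00 -1.000e-03  1.912e+00] F [0.1 0.3 0. ] gap 11.0 0.0
visible lid [(0.8, [332, 200, 74, 49]), (0.76, [141, 261, 66, 66]), (0.67, [306, 193, 16, 21]), (0.47, [361, 200, 20, 16])]
box [(0.66, [329, 227, 75, 32])]
visible lid [(0.6, [475, 307, 71, 80]), (0.44, [330, 182, 70, 48])]
box [(0.5, [244, 266, 12, 53])]
up a (array([ 0.3, 84.9, 41.9]), np.float64(-0.0))
b (array([65.3, -0.1, 42. ]), np.float64(-0.0))
c (array([  0.3, -85.1,  42. ]), np.float64(-0.0))
d (array([-64.7,  -0.1,  41.9]), np.float64(-0.0))
```

View pics/c.png

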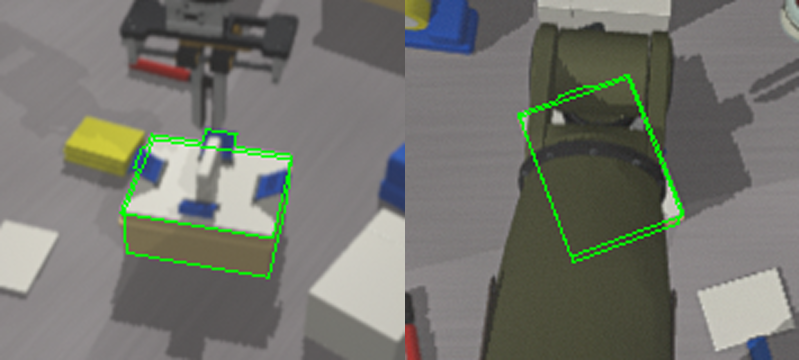

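Lid outline coincides with the home pose (plate at z = 70) and the four tabs are still raised. Next I press tab a.

>>> arm_command --pt "0 0 30 10 0" --pt "0 0 65 25 0" --pt "0 0 85 40 0" --pt "0 0 85 55 0" --pt "0 0 85 61 0" --pt "0 0 85 67 0" --pt "0 0 85 73 0" --pt "0 0 85 78 0" --pt "0 0 85 81 0" --pt "0 0 85 82.5 0" --pt "0 0 85 82.5 0"

```text
clock: 17.88
eef_pos: [635.2, 15.6, 100.5]
eef_rot: [3.14, 0.0, 1.911]
wrist_force: [2.3, 0.1, 4.4]
finger_gap: 0.6
finger_force: 2.1
```

>>> arm_command --pt "0 0 0 1 0" --pt "0 0 0 2 0" --pt "0 0 0 3 0" --pt "0 0 0 3 0"

```text
clock: 18.38
eef_pos: [635.1, 15.7, 98.0]
eef_rot: [3.141, 0.0, 1.912]
wrist_force: [-0.6, 0.6, 13.1]
finger_gap: 0.7
finger_force: 6.5
```

>>> arm_command --pt "0 0 0 0.5 0" --pt "0 0 0 1 0" --pt "0 0 0 1 0"

```text
clock: 18.75
eef_pos: [635.2, 15.6, 97.8]
eef_rot: [3.14, 0.001, 1.912]
wrist_force: [-3.9, -0.1, 20.0]
finger_gap: 0.4
finger_force: 10.1
```

Tab a is stiff at the flat height (20 N at TCP 97.8). Next is tab b.

>>> arm_command --pt "0 0 0 -25 0" --pt "0 0 0 -48 0" --pt "0 22 -28 -48 0" --pt "0 45 -60 -48 0" --pt "0 65 -85 -46 0" --pt "0 65 -85 -35 0" --pt "0 65 -85 -26 0" --pt "0 65 -85 -20 0" --pt "0 65 -85 -14 0" --pt "0 65 -85 -9 0" --pt "0 65 -85 -5 0" --pt "0 65 -85 -3 0" --pt "0 65 -85 -1.5 0" --pt "0 65 -85 -0.5 0" --pt "0 65 -85 0 0" --pt "0 65 -85 0 0"

```text
clock: 20.75
eef_pos: [533.5, 48.6, 97.7]
eef_rot: [3.14, 0.0, 1.912]
wrist_force: [-7.9, 2.5, 23.2]
finger_gap: 0.4
finger_force: 11.7
```

>>> arm_command --pt "0 0 0 -25 0" --pt "0 0 0 -48 0" --pt "0 -22 -28 -48 0" --pt "0 -45 -60 -48 0" --pt "0 -65 -85 -46 0" --pt "0 -65 -85 -35 0" --pt "0 -65 -85 -26 0" --pt "0 -65 -85 -20 0" --pt "0 -65 -85 -14 0" --pt "0 -65 -85 -9 0" --pt "0 -65 -85 -5 0" --pt "0 -65 -85 -3 0" --pt "0 -65 -85 -1.5 0" --pt "0 -65 -85 -0.5 0" --pt "0 -65 -85 0 0" --pt "0 -65 -85 0 0"

```text
clock: 22.75
eef_pos: [474.6, -41.0, 97.6]
eef_rot: [3.142, 0.0, 1.912]
wrist_force: [-14.5, 0.1, 29.2]
finger_gap: 0.2
finger_force: 14.6
```

>>> arm_command --pt "0 0 0 -25 0" --pt "0 0 0 -48 0" --pt "0 -22 28 -48 0" --pt "0 -45 60 -48 0" --pt "0 -65 85 -46 0" --pt "0 -65 85 -35 0" --pt "0 -65 85 -26 0" --pt "0 -65 85 -20 0" --pt "0 -65 85 -14 0" --pt "0 -65 85 -9 0" --pt "0 -65 85 -5 0" --pt "0 -65 85 -3 0" --pt "0 -65 85 -1.5 0" --pt "0 -65 85 -0.5 0" --pt "0 -65 85 0 0" --pt "0 -65 85 0 0"

```text
clock: 24.75
eef_pos: [576.7, -74.1, 97.8]
eef_rot: [3.141, 0.001, 1.912]
wrist_force: [-6.2, -1.6, 22.3]
finger_gap: 0.8
finger_force: 11.0
```

>>> arm_command --pt "0 0 0 -30 0" --pt "0 0 0 -80 0" --pt "0 0 0 -130 0" --pt "0 60 0 -140 0" --pt "0 115 0 -140 0" --pt "0 170 0 -140 0" --pt "0 225 0 -140 0" --pt "0 280 0 -140 0" --pt "0 335 0 -140 0" --pt "0 380 0 -140 0" --pt "0 380 0 -140 0" --pt "0 380 0 -140 0"

```text
clock: 26.25
eef_pos: [449.2, 283.9, 235.5]
eef_rot: [-3.14, 0.0, 1.912]
wrist_force: [-0.3, 1.0, -0.6]
finger_gap: 0.3
finger_force: 0.0
```

```bash
python3 m2.py d; python3 - <<'E'
from rel import *
p=imaging.camera('scene');q=imaging.camera('top')
o=np.hstack([cv2.resize(p['img'][165:255,280:380],(400,360),interpolation=2),cv2.resize(q['img'][130:240,270:380],(360,360),interpolation=2)])
o=np.vstack([o,np.hstack([cv2.resize(p['img'],(380,238)),cv2.resize(q['img'],(380,238))])])
cv2.imwrite('pics/e.png',o[:,:,::-1])
E
```

```text
t 26.25 [449.2 283.9 235.5] [-3.14   0.     1.912] F [-0.3  1.  -0.6] gap 0.3 0.0
visible lid [(0.98, [144, 262, 68, 67]), (0.59, [332, 204, 75, 44])]
box [(0.78, [328, 227, 71, 30])]
visible lid [(0.77, [474, 309, 73, 79]), (0.74, [329, 185, 71, 80]), (0.39, [336, 217, 46, 23])]
box [(0.69, [344, 214, 36, 17])]
```

View pics/e.png

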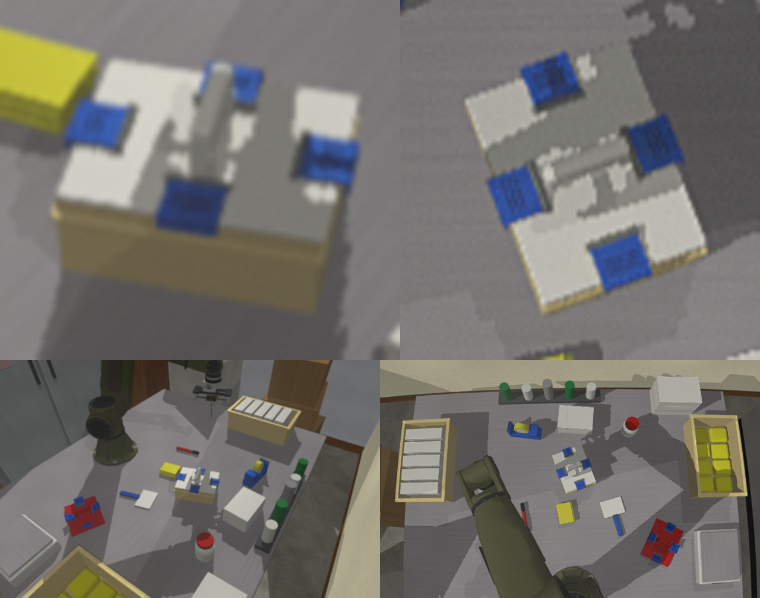

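The lid is level on the box, and all four tabs lie flat past the rim. In the scene crop they are at (97,123), (232,85), (328,160) and (190,205). The bystanders have not moved.

```bash
python3 -c "
from cell import job;print(job.sign_off())"
```

```text
the job is handed in; nothing more can be done
None
```

The tray is in the box, the lid sits home on it, all four tabs were pressed flat in turn (20–29 N each), and the job is handed in at about 26.5 s of the 70 s allowed; sign-off returned no verdict.

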